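Set a brass bar to the fence and length stop of a cut-off saw

ROBOT

A 6-joint arm with a two-finger parallel gripper is mounted at the origin on the work surface. World frame = base frame: x ahead of the robot, y to its left, z up, the work surface at z = 0. Lengths are in m, angles in degrees, forces in N, time in s.
With the tool pointing down it reaches from about 0.4 to 0.825 m from the base axis. Payload 7 kg.
Tool frame: the origin (TCP) lies on the centre line of the jaws, within the pads' length; the fingertips stand r.tip_reach ahead of it and the grasp point (between the pads) is the TCP (r.tip_reach is the distance from the TCP to the fingertips, in m); z points along the fingers, y is the line along which they close (so a half turn about z gives the same grasp; the last joint's range is limited). The gripper opens to 88 mm and grips with 3 to 60 N. Pads are 19 mm wide; open, the fingers measure 130 mm over their backs; the gripper's body (78 mm by 193 mm) begins 47 mm behind the grasp point.
Start: joints at [87.84, 20.546, 0.682, 0, -70.136, -16.507], TCP at [0.216, 0.639, 0.246] pointing down, gripper open.
Joint ranges: [-176.03, 176.03], [-82.01, 121.73], [-58.28, 71.71], [-173.87, 95.51], [-174.79, -0.11], [-173.66, 173.66]. Speed limits (degrees/s): [136.94, 136.94, 172.46, 180, 180, 180].

INTERFACE

Orientations are given as [roll, pitch, yaw] about the fixed x, y, z axes, in that order (R = Rz(yaw) Ry(pitch) Rx(roll)).
In Python, from plant import sensors, cams, r gives the robot as it stands.
- The arm moves only by the tool drive_tool, never from a script. Its argument "rows" is a list of rows, each an object of numbers: "fingers": the gripper's target within -1 to 1 (fully open at 1, half-way at 0, shut at -1); "x", "y", "z": the shift along the tool's x, y, z in m; "spin": the turn about the tool's z in rad. A call has 1 to 10 rows; each row is the pose to reach, as a shift and turn from the pose commanded when the call began, along the tool's axes at that moment; what a row does not reach only later rows make up. A row lasts 1/8 s, in which the tool goes at most 62.5 mm and 10.7 degrees, less where a joint would pass 70% of its speed; a pose out of reach is approached as far as the arm can. A call with a gripper value outside its range is refused whole. The fingers move at their own pace and stop on an object; "newtons" is the grip in N (left out, the last holds). Time passes only in rows, so rows that repeat a pose let the fingers close. It gives the time, the measured TCP pose, the force, the opening and the grip force at its end, in the units of the state.
- sensors.get_state(): the state, without advancing time (a new reading comes with each control period).
- cams.capture(name): name is "side" or "top"; returns a dict with "pixels" (480x640x3 uint8, red, green, blue), "intrinsics" (3x3 intrinsics, pixels), "eye" and "orientation" of the camera in the world. Camera axes: x right, y up, looking along -z (the intrinsics and any distortion apply to the point x, -y, -z); pixel columns grow to the right and rows downward; lengths in m; the calibration is good to about 2 mm. A picture is of the moment at which its call begins. There is no depth.
- r.close_job(): hands the job in; it is judged then, once.
The state is a dict: "time_s": time; "joints": joint angles; "qd": joint speeds; "joint_torque": joint torques, N m; "tcp_pos": TCP position; "eef_rot": TCP orientation; "contact_force": force on the tool from outside, world axes, zero at the start; "moment": the same for the moment, N m; "gripper_width": finger opening in m; "gripper_force": force on a finger pad.
Only numpy, scipy, OpenCV 4.12 (cv2) and the standard library are available. Lean on these libraries where they do the work, as an engineer would, in place of code of your own. Each camera call takes 0.05 s, during which the arm holds its last target. There are 200 camera calls.

TASK

Get the loose brass bar on the bed of the cut-off saw ready for its cut: push it along the bed until its long side lies flush against the fence and its left end butts against the red length stop. Only push it with the fingers, do not pick it up; leave the clamped length stop at its setting, and leave the cut blanks and the tools where they are.

Things in the scene. Friction and masses are not known exactly. Their poses are not given: they have to be found in the camera images.
- saw: Small green bench cut-off saw, fixed on the bench, yaw up to 0.15 rad. Its frame: origin at bench height (world z = 0), z up, x away from the robot towards the fence, y to the left along the fence; the blade plane is y = 0. Bed: flat grey plate, top 40 mm above the bench, x from -100 to +80 mm, y from -230 to +190 mm.
- fence (a point): Point on the saw's steel fence: upper edge of its front face, at the blade plane (saw x = +30 mm, y = 0, z = 60 mm). The upright face looks to -x of the saw, stands 20 mm above the bed and runs along saw y from -222 to +182 mm, with a 12 mm gap at the blade.
- saw_head (a point): Blade centre of the saw head, parked swung up behind the fence; leave it. Guard, blade, motor, handle and pivot all lie at saw x above +50 mm (20 mm or more behind the fence face), y from -122 to +65 mm, at most 310 mm above the bench. Nothing of it hangs over the bed in front of the fence.
- stop_face (a point): Red length stop, a block astride the fence: the point of its right (-y) face that the middle of the bar's end meets when flush (saw x = +17.5 mm, 8 mm above the bed). Axes as the saw's. Block: 40 mm in x, from 26 mm before to 14 mm behind the fence face; 24 mm in y; top 32 mm above the bed, brass screw to 48 mm. Clamped 55 to 100 mm left of the blade plane; slips above about 45 N.
- bar: The workpiece: solid brass flat bar, 25 mm wide (its x), 170 mm long (its y), 16 mm high, 0.45 to 0.7 kg, loose on the bed, right of the stop and in front of the fence, turned up to 0.35 rad from it. Origin at the centre of its underside; its +y end points to the stop. It slides under a push of a few newtons.
- bar_tip (a point): Centre of the bar's left (+y) end face, 85 mm from the bar's middle, 8 mm above its underside: the end that goes against the stop.
- bar_butt (a point): Centre of the bar's right (-y) end face, 85 mm from the bar's middle, 8 mm above its underside.
- blank_a: Brass blank cut earlier, standing on end on the front left of the bed: 25 x 16 x 50 mm high, loose. Origin at the centre of its underside. Leave it alone.
- blank_b: A second such blank, 25 x 16 x 50 mm high, standing on the left of the bed nearer the fence, beyond the stop. Origin at the centre of its underside. Leave it alone.
- pliers: Pliers with blue handles lying on the bench in front of the saw, left; 150 mm long, 15 mm high, jaws to +x. Origin under the middle. Leave alone.
- graver: Graver with a round wooden mushroom handle (36 mm across) and a thin steel blade along +x, 118 mm long, lying on the bench in front of the saw, right. Origin under the handle. Leave alone.
- file: Flat needle file with a wooden handle, 185 mm long, 12 mm high, lying on the bench in front of the saw; its x runs along it. Origin under the middle. Leave alone.
- block: Steel bench block, 65 x 65 x 20 mm, on the bench to the left of the saw. Origin at the centre of its underside. Leave alone.
- dish: Small white ceramic dish, 68 mm across, 22 mm high, on the bench to the left of the saw. Origin at the centre of its underside. Leave alone.
- hammer: Hammer lying on the bench to the right, 220 mm long along its x, wooden handle to -x, steel head to +x. Origin under the hammer. Leave alone.
There are look-alikes about, which are no part of the job. Several things have the shape of the bar; the one meant has the colours described above.

How it is judged:
By the outcome, as a careful person would: the job done as asked, in the order asked, and still so for the second after the job is handed in, with the robot touching nothing.
It also fails if it takes over 48 s, if anything falls off the work surface, if the arm or the gripper's body presses on something with over 40 N, if the wrist force passes 120 N, or if a joint passes its speed limit or range.

## Working session

There is one attempt and no reset: what is moved stays moved. The work goes in short steps, Python scripts to look and compute and a tool call to move; the robot and the scene stay as the last step left them, time stands still between calls to the robot, and variables do not carry over. Pictures are saved under pics/ and viewed, at most 10 in all, crops included, and the job is handed in when it is done.

Besides the shell and the picture viewer there is one more tool, called after "Call:" as name(argument=value, ...), one argument or row to a line, values as JSON. drive_tool: Moves the arm, as the interface text tells. Its arguments: {"type":"object","properties":{"rows":{"type":"array"},"newtons":{"type":"number"}},"required":["rows"]}

```bash
ls; mkdir -p pics; python3 - <<'E'
from plant import sensors,cams,r
import cv2,pickle
d={}
for n in("top","side"):
    c=cams.capture(n);d[n]=c;cv2.imwrite(f"pics/{n}0.png",c["pixels"][:,:,::-1]);print(n,c["intrinsics"],c["eye"],c["orientation"],[k for k in c])
pickle.dump(d,open("c0.pkl","wb"))
print(sensors.get_state(),r.tip_reach)
E
```

```text
pics
top [[444.21173722   0.         320.984734  ]
 [  0.         444.21173722 235.07111672]
 [  0.           0.           1.        ]] [ 0.32638078 -0.08895255  1.17602406] [ 1.19733526e+01  1.51945058e-02 -9.60383890e+01] ['pixels', 'intrinsics', 'eye', 'orientation']
side [[523.28837011   0.         325.47849554]
 [  0.         523.28837011 245.456091  ]
 [  0.           0.           1.        ]] [ 0.16427442 -0.88009929  1.09365029] [ 41.61736316  -0.94447135 -25.12637879] ['pixels', 'intrinsics', 'eye', 'orientation']
{'time_s': 0.1, 'joints': array([ 8.78425058e+01,  2.05866978e+01,  6.39323469e-01, -1.64774598e-02,
       -7.01371532e+01, -1.65079424e+01]), 'qd': array([ 0.05737341, -0.01804518,  0.10871748, -0.01688708, -0.05110432,
        0.00984183]), 'joint_torque': array([-4.62521766e-04, -5.84159768e+01,  2.93751061e+01,  7.01533824e+00,
        1.01758653e-02, -5.24193570e-05]), 'tcp_pos': array([0.21591581, 0.63910022, 0.24472976]), 'eef_rot': array([ 1.79914555e+02, -9.16809448e-03, -1.86710397e+01]), 'contact_force': array([0.57819596, 0.15736801, 0.49015663]), 'moment': array([-0.02485747,  0.00609425, -0.00291318]), 'gripper_force': 0.0, 'gripper_width': 0.08753706677928873} 0.019
```

View pics/top0.png

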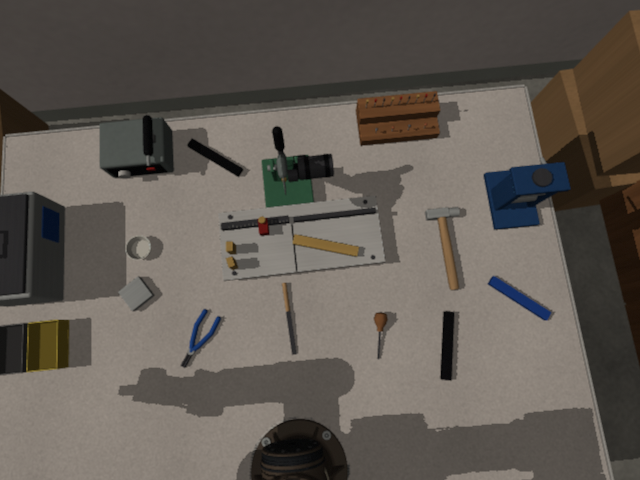

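View pics/side0.png

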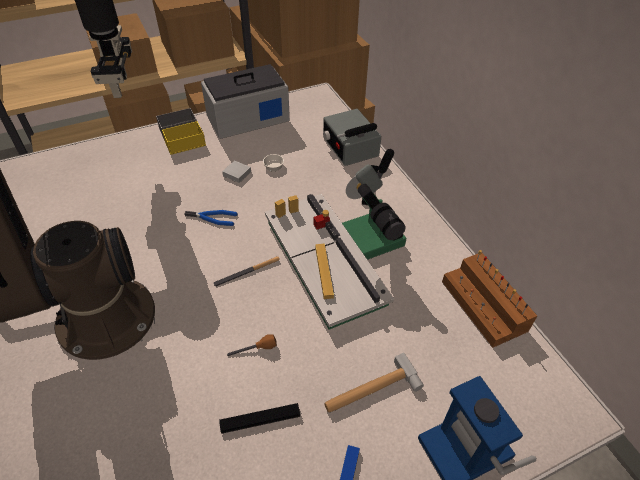

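The top view shows the bar from about (293,240) to (358,250), the red stop at (264,227), the fence from (222,226) to (377,210) and the blanks at (231,246) and (232,263). The arm is off to the left. I'll enlarge both views.

```bash
python3 - <<'E'
import cv2
a=cv2.imread("pics/top0.png")[195:290,212:396];cv2.imwrite("pics/t1.png",cv2.resize(a,None,fx=4.34,fy=4.34,interpolation=cv2.INTER_CUBIC))
a=cv2.imread("pics/side0.png")[190:335,255:400];cv2.imwrite("pics/s1.png",cv2.resize(a,None,fx=4,fy=4,interpolation=cv2.INTER_CUBIC))
E
```

```text
(no output)
```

View pics/t1.png

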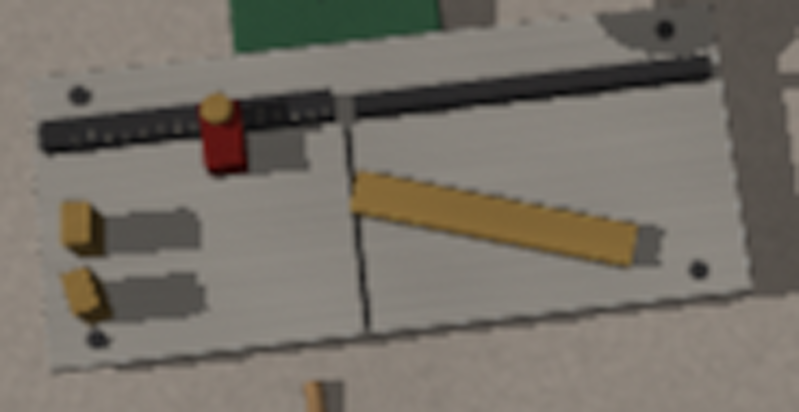

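View pics/s1.png

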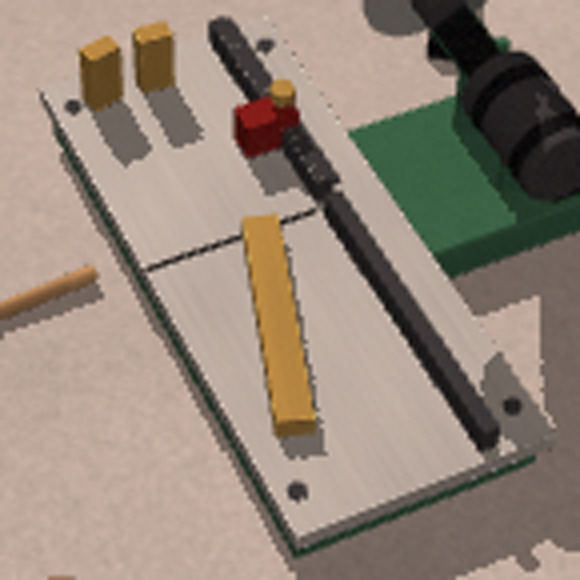

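The enlarged top crop shows the bar's top corners at (357,170), (352,210), (637,225) and (631,266). The bed corners are (52,371), (750,288) and (33,78), the fence foot runs (45,153) to (710,80), and the red stop's right front is near (244,142). The side crop has the bar corners at (243,220), (278,216), (315,418) and (276,425).

```bash
cat > h.py <<'E'
import numpy as np,pickle
from scipy.spatial.transform import Rotation as R
from scipy.optimize import least_squares
def proj(c,P):
    q=(np.atleast_2d(P)-c["eye"])@R.from_euler("xyz",c["orientation"],degrees=True).as_matrix()
    K=c["intrinsics"];return np.c_[K[0,0]*q[:,0]/-q[:,2]+K[0,2],K[1,1]*q[:,1]/q[:,2]+K[1,2]]
def place(p,L):
    L=np.atleast_2d(np.array(L,float));c,s=np.cos(p[2]),np.sin(p[2])
    return np.c_[p[0]+c*L[:,0]-s*L[:,1],p[1]+s*L[:,0]+c*L[:,1],L[:,2]]
T=lambda x,y:(212+(x+.5)/4.34-.5,195+(y+.5)/4.34-.5)
S=lambda x,y:(255+(x+.5)/4-.5,190+(y+.5)/4-.5)
def fit(cams,obs,p0):
    f=lambda p:np.concatenate([(proj(cams[n],place(p,l))[0]-uv) for n,uv,l in obs])
    s=least_squares(f,p0,loss="soft_l1");return s.x,f(s.x).reshape(-1,2)
E
python3 - <<'E'
from h import *
np.set_printoptions(precision=4,suppress=True)
d=pickle.load(open("c0.pkl","rb"))
saw=[("top",T(52,371),(-.1,.19,.04)),("top",T(750,288),(-.1,-.23,.04)),("top",T(33,78),(.08,.19,.04)),("top",T(45,153),(.03,.182,.04)),("top",T(710,80),(.03,-.222,.04)),("top",T(367,331),(-.1,0,.04)),
("side",S(40,93),(-.1,.19,.04)),("side",S(300,540),(-.1,-.23,.04)),("side",S(553,442),(.08,-.23,.04)),("side",S(146,270),(-.1,0,.04))]
p,e=fit(d,saw,[.55,-.1,0]);print(p,"\n",e)
q=lambda x,y,z:(x,y,z)
bar=[("top",T(357,170),(.0125,.085,.056)),("top",T(352,208),(-.0125,.085,.056)),("top",T(637,224),(.0125,-.085,.056)),("top",T(631,263),(-.0125,-.085,.056)),
("side",S(243,220),(-.0125,.085,.056)),("side",S(278,216),(.0125,.085,.056)),("side",S(315,418),(.0125,-.085,.056)),("side",S(276,425),(-.0125,-.085,.056))]
b,e=fit(d,bar,[.55,-.15,-.2]);print(b,"\n",e)
c,s=np.cos(p[2]),np.sin(p[2]);D=b[:2]-p[:2]
print("bar in saw",c*D[0]+s*D[1],-s*D[0]+c*D[1],b[2]-p[2])
st=[("top",T(245,141),(.004,0,.072)),("side",S(250,128),(.004,0,.072))]
for n,uv,l in st:
    s_=least_squares(lambda y:proj(d[n],place(p,(l[0],y[0],l[2])))[0]-uv,[.08]);print("stop y",s_.x,s_.fun)
E
```

```text
[ 0.5772 -0.0409  0.0085] 
 [[-0.7749 -0.1292]
 [ 0.8692  0.5153]
 [-1.0346 -0.2251]
 [ 0.5085  0.5023]
 [ 0.0251  0.348 ]
 [ 0.4898  0.6881]
 [ 0.4823 -1.394 ]
 [-0.1741  0.1176]
 [ 1.9284 -1.4337]
 [ 0.2086  0.5212]]
[ 0.5357 -0.1221 -0.3024] 
 [[ 0.0968  0.1446]
 [-0.7776  0.725 ]
 [ 0.4547  0.3911]
 [ 0.0894  0.8553]
 [ 0.0926 -0.5568]
 [ 0.6615 -0.405 ]
 [ 0.7685  0.4062]
 [ 0.4056 -0.319 ]]
bar in saw -0.04221992787382293 -0.08082018064045586 -0.3109102172268317
stop y [0.0593] [0.5668 5.0834]
stop y [0.0632] [-0.1097  0.0712]
```

Call:
drive_tool(
  rows=[
    {"fingers":1,"x":0.05,"y":0.035,"z":0,"spin":-0.1},
    {"fingers":1,"x":0.1,"y":0.07,"z":0,"spin":-0.2},
    {"fingers":1,"x":0.15,"y":0.11,"z":0,"spin":-0.3},
    {"fingers":1,"x":0.2,"y":0.145,"z":0,"spin":-0.335},
    {"fingers":1,"x":0.25,"y":0.185,"z":0,"spin":-0.335},
    {"fingers":1,"x":0.3,"y":0.22,"z":0,"spin":-0.335},
    {"fingers":1,"x":0.33,"y":0.246,"z":0,"spin":-0.335},
    {"fingers":1,"x":0.33,"y":0.246,"z":0,"spin":-0.335},
    {"fingers":1,"x":0.33,"y":0.246,"z":0,"spin":-0.335},
  ],
)

```text
time_s: 1.23
tcp_pos: [0.4499, 0.3008, 0.2454]
eef_rot: [180.0, 0.0, 0.5]
contact_force: [0.4, 0.6, 0.7]
gripper_width: 0.0876
gripper_force: 0.0
```

Call:
drive_tool(
  rows=[
    {"fingers":1,"x":0.004,"y":0.055,"z":0},
    {"fingers":1,"x":0.008,"y":0.11,"z":0},
    {"fingers":1,"x":0.012,"y":0.165,"z":0},
    {"fingers":1,"x":0.016,"y":0.22,"z":0},
    {"fingers":1,"x":0.02,"y":0.275,"z":0},
    {"fingers":1,"x":0.023,"y":0.33,"z":0},
    {"fingers":1,"x":0.026,"y":0.38,"z":0},
    {"fingers":1,"x":0.029,"y":0.424,"z":0.03},
    {"fingers":1,"x":0.029,"y":0.424,"z":0.07},
    {"fingers":1,"x":0.029,"y":0.424,"z":0.1},
  ],
)

```text
invalid input
```

Call:
drive_tool(
  rows=[
    {"fingers":1,"z":0.03},
    {"fingers":1,"z":0.055},
    {"fingers":1,"z":0.075},
    {"fingers":1,"z":0.08},
    {"fingers":1,"z":0.08},
  ],
)

```text
invalid input
```

Call:
drive_tool(
  rows=[
    {"fingers":1,"x":0.004,"y":0.055,"z":0,"spin":0},
    {"fingers":1,"x":0.008,"y":0.11,"z":0,"spin":0},
    {"fingers":1,"x":0.012,"y":0.165,"z":0,"spin":0},
    {"fingers":1,"x":0.016,"y":0.22,"z":0,"spin":0},
    {"fingers":1,"x":0.02,"y":0.275,"z":0,"spin":0},
    {"fingers":1,"x":0.023,"y":0.33,"z":0,"spin":0},
    {"fingers":1,"x":0.026,"y":0.38,"z":0,"spin":0},
    {"fingers":1,"x":0.029,"y":0.424,"z":0.03,"spin":0},
    {"fingers":1,"x":0.029,"y":0.424,"z":0.07,"spin":0},
    {"fingers":1,"x":0.029,"y":0.424,"z":0.1,"spin":0},
  ],
)

```text
time_s: 2.48
tcp_pos: [0.4826, -0.1226, 0.1439]
eef_rot: [-180.0, 0.1, 0.5]
contact_force: [-0.2, -0.0, -0.6]
gripper_width: 0.0875
gripper_force: 0.0
```

Call:
drive_tool(
  rows=[
    {"fingers":1,"x":0,"y":0,"z":0.03,"spin":0},
    {"fingers":1,"x":0,"y":0,"z":0.055,"spin":0},
    {"fingers":1,"x":0,"y":0,"z":0.07,"spin":0},
    {"fingers":1,"x":0,"y":0,"z":0.08,"spin":0},
    {"fingers":1,"x":0,"y":0,"z":0.08,"spin":0},
  ],
)

```text
time_s: 3.1
tcp_pos: [0.4828, -0.1223, 0.065]
eef_rot: [180.0, 0.1, 0.6]
contact_force: [-0.7, 0.6, -0.0]
gripper_width: 0.0871
gripper_force: 0.0
```

```bash
cat > look.py <<'E'
import sys,cv2,pickle
from plant import sensors,cams
n,box,k=sys.argv[1],list(map(int,sys.argv[2].split(","))),float(sys.argv[3])
c=cams.capture("side" if n[0]=="s" else "top");pickle.dump(c,open(n+".pkl","wb"))
a=c["pixels"][box[1]:box[3],box[0]:box[2],::-1]
cv2.imwrite(f"pics/{n}.png",cv2.resize(a,None,fx=k,fy=k,interpolation=cv2.INTER_CUBIC))
E
python3 look.py s2 255,190,400,335 4
```

```text
(no output)
```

View pics/s2.png

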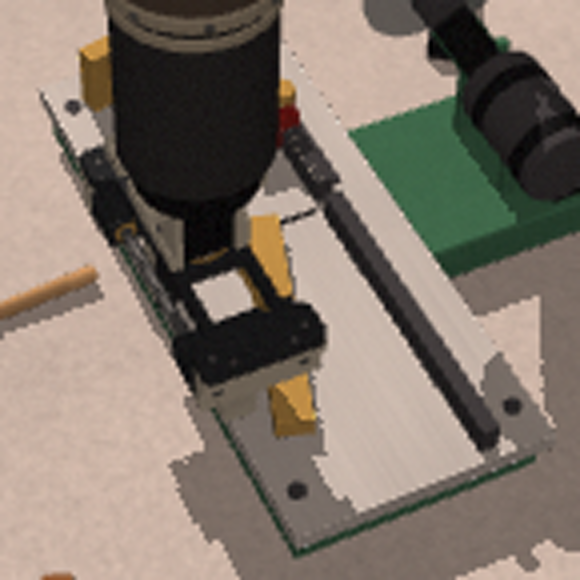

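The fingers are down in front of the bar, which hasn't moved; its butt end is at (295,420). Next I'll push it +x to square it up short of the fence.

Call:
drive_tool(
  rows=[
    {"fingers":1,"x":0.008,"y":0,"z":0,"spin":0},
    {"fingers":1,"x":0.016,"y":0,"z":0,"spin":0},
    {"fingers":1,"x":0.024,"y":0,"z":0,"spin":0},
    {"fingers":1,"x":0.032,"y":0,"z":0,"spin":0},
    {"fingers":1,"x":0.04,"y":0,"z":0,"spin":0},
    {"fingers":1,"x":0.048,"y":0,"z":0,"spin":0},
    {"fingers":1,"x":0.056,"y":0,"z":0,"spin":0},
    {"fingers":1,"x":0.063,"y":0,"z":0,"spin":0},
    {"fingers":1,"x":0.069,"y":0,"z":0,"spin":0},
    {"fingers":1,"x":0.073,"y":0,"z":0,"spin":0},
  ],
)

```text
time_s: 4.4
tcp_pos: [0.5562, -0.1222, 0.0655]
eef_rot: [-180.0, 0.0, 0.5]
contact_force: [-4.5, -0.4, 3.0]
gripper_width: 0.0876
gripper_force: 2.2
```

Call:
drive_tool(
  rows=[
    {"fingers":1,"x":-0.015,"y":0,"z":0,"spin":0},
    {"fingers":1,"x":-0.03,"y":0,"z":0,"spin":0},
    {"fingers":1,"x":-0.04,"y":0.0,"z":-0.03,"spin":0},
    {"fingers":1,"x":-0.04,"y":0.05,"z":-0.04,"spin":0},
    {"fingers":-1,"x":-0.04,"y":0.1,"z":-0.04,"spin":0},
    {"fingers":-1,"x":-0.04,"y":0.12,"z":-0.04,"spin":0},
    {"fingers":-1,"x":-0.04,"y":0.12,"z":-0.04,"spin":0},
    {"fingers":-1,"x":-0.04,"y":0.12,"z":-0.04,"spin":0},
  ],
)

```text
time_s: 5.4
tcp_pos: [0.5165, -0.242, 0.1055]
eef_rot: [-180.0, 0.0, 0.5]
contact_force: [0.8, -0.1, -0.2]
gripper_width: 0.0532
gripper_force: 0.0
```

```bash
python3 look.py top3 212,195,396,290 4.34
```

```text
(no output)
```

View pics/top3.png

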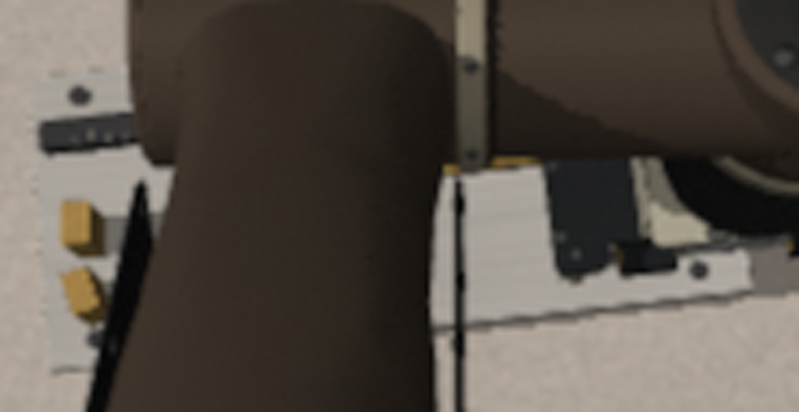

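The arm blocks the top view, so I'll use the side view.

Call:
drive_tool(
  rows=[
    {"fingers":-1,"x":-0.02,"y":0.03,"z":0,"spin":0},
    {"fingers":-1,"x":-0.02,"y":0.03,"z":0,"spin":0},
    {"fingers":-1,"x":-0.02,"y":0.03,"z":0,"spin":0},
    {"fingers":-1,"x":-0.02,"y":0.03,"z":0,"spin":0},
  ],
)

```text
time_s: 5.95
tcp_pos: [0.4977, -0.272, 0.1057]
eef_rot: [180.0, -0.0, 0.6]
contact_force: [-0.1, 0.1, -0.5]
gripper_width: 0.0091
gripper_force: 0.0
```

```bash
python3 look.py s4 255,190,400,335 4
```

```text
(no output)
```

View pics/s4.png

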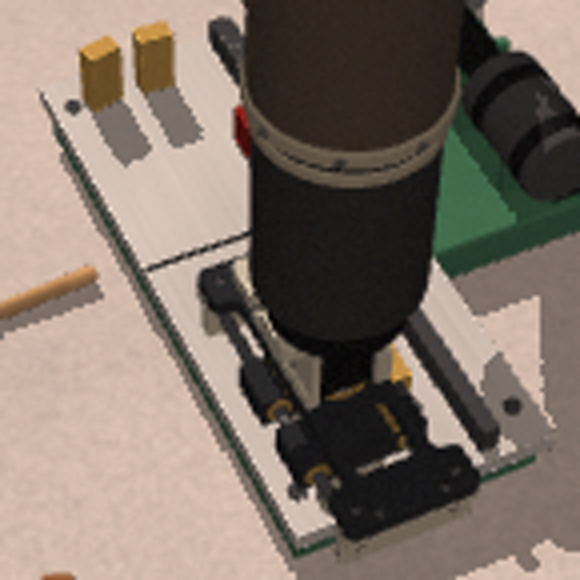

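The bar's butt corner shows at about (411,377) with its lower edge at (411,388).

```bash
python3 - <<'E'
from h import *
c=pickle.load(open("s4.pkl","rb"));p=[.5772,-.0409,.0085]
for uv,z in((S(411,377),.056),(S(411,388),.04),(S(394,386),.056)):
    print(least_squares(lambda a:proj(c,place(p,(a[0],a[1],z)))[0]-uv,[0,-.1]).x)
print(proj(c,place(p,(-.082+.04,-.231,.05))))
E
```

```text
[ 0.01077703 -0.1605816 ]
[ 0.01333669 -0.15787346]
[-0.00210639 -0.16234057]
[[351.51745597 314.06565041]]
```

Call:
drive_tool(
  rows=[
    {"fingers":-1,"x":0.04,"y":-0.01,"z":0,"spin":0},
    {"fingers":-1,"x":0.08,"y":-0.02,"z":0,"spin":0},
    {"fingers":-1,"x":0.08,"y":-0.035,"z":0.01,"spin":0},
    {"fingers":-1,"x":0.08,"y":-0.035,"z":0.03,"spin":0},
    {"fingers":-1,"x":0.08,"y":-0.035,"z":0.04,"spin":0},
    {"fingers":-1,"x":0.08,"y":-0.035,"z":0.04,"spin":0},
  ],
)

```text
time_s: 6.75
tcp_pos: [0.576, -0.2369, 0.0648]
eef_rot: [-180.0, 0.1, 0.5]
contact_force: [-0.4, -0.4, -0.6]
gripper_width: -0.0001
gripper_force: 0.0
```

Call:
drive_tool(
  rows=[
    {"fingers":-1,"x":0,"y":-0.006,"z":0,"spin":0},
    {"fingers":-1,"x":0,"y":-0.012,"z":0,"spin":0},
    {"fingers":-1,"x":0,"y":-0.018,"z":0,"spin":0},
    {"fingers":-1,"x":0,"y":-0.023,"z":0,"spin":0},
    {"fingers":-1,"x":0,"y":-0.028,"z":0,"spin":0},
    {"fingers":-1,"x":0,"y":-0.033,"z":0,"spin":0},
    {"fingers":-1,"x":0,"y":-0.038,"z":0,"spin":0},
    {"fingers":-1,"x":0,"y":-0.043,"z":0,"spin":0},
    {"fingers":-1,"x":0,"y":-0.048,"z":0,"spin":0},
    {"fingers":-1,"x":0,"y":-0.052,"z":0,"spin":0},
  ],
)

```text
time_s: 8.0
tcp_pos: [0.5765, -0.1849, 0.0657]
eef_rot: [180.0, -0.0, 0.5]
contact_force: [0.0, -5.0, 2.9]
gripper_width: 0.0003
gripper_force: 2.2
```

Call:
drive_tool(
  rows=[
    {"fingers":-1,"x":0,"y":-0.002,"z":0,"spin":0},
    {"fingers":-1,"x":0,"y":-0.004,"z":0,"spin":0},
    {"fingers":-1,"x":0,"y":-0.006,"z":0,"spin":0},
  ],
)

```text
time_s: 8.38
tcp_pos: [0.5764, -0.179, 0.0656]
eef_rot: [180.0, 0.0, 0.5]
contact_force: [-0.2, -4.7, 3.2]
gripper_width: 0.0003
gripper_force: 2.3
```

```bash
python3 look.py s5 255,190,400,335 4
```

```text
(no output)
```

View pics/s5.png

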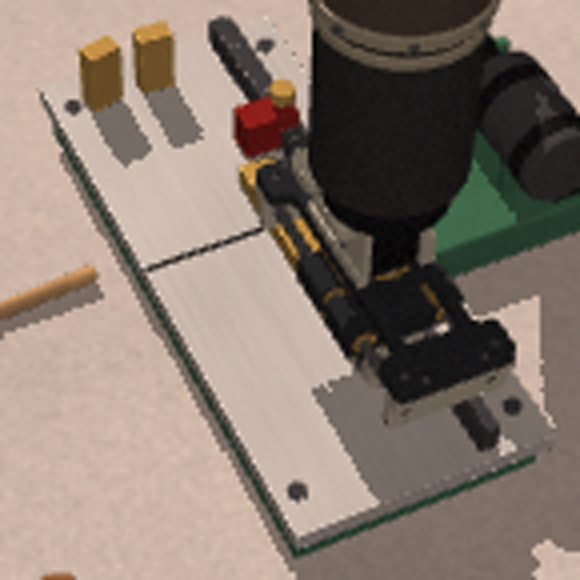

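The bar is parallel to the fence. Its tip is at (240,166), just short of the stop at (254,155), and the gripper is clear of the head. I'll creep on.

Call:
drive_tool(
  rows=[
    {"fingers":-1,"x":0,"y":-0.0015,"z":0,"spin":0},
    {"fingers":-1,"x":0,"y":-0.003,"z":0,"spin":0},
    {"fingers":-1,"x":0,"y":-0.0045,"z":0,"spin":0},
  ],
)

```text
time_s: 8.8
tcp_pos: [0.5763, -0.1745, 0.0655]
eef_rot: [180.0, 0.0, 0.5]
contact_force: [-0.1, -4.9, 3.0]
gripper_width: 0.0008
gripper_force: 2.2
```

Call:
drive_tool(
  rows=[
    {"fingers":-1,"x":0,"y":-0.001,"z":0,"spin":0},
    {"fingers":-1,"x":0,"y":-0.002,"z":0,"spin":0},
  ],
)

```text
time_s: 9.05
tcp_pos: [0.5763, -0.1725, 0.0655]
eef_rot: [-180.0, 0.0, 0.5]
contact_force: [1.1, -4.4, 2.4]
gripper_width: 0.0003
gripper_force: 2.2
```

Call:
drive_tool(
  rows=[
    {"fingers":-1,"x":0,"y":-0.0007,"z":0,"spin":0},
    {"fingers":-1,"x":0,"y":-0.0014,"z":0,"spin":0},
  ],
)

```text
time_s: 9.3
tcp_pos: [0.5762, -0.1711, 0.0655]
eef_rot: [-180.0, 0.0, 0.5]
contact_force: [-0.1, -4.2, 2.4]
gripper_width: 0.0003
gripper_force: 2.1
```

Call:
drive_tool(
  rows=[
    {"fingers":-1,"x":0,"y":-0.0007,"z":0,"spin":0},
  ],
)

```text
time_s: 9.43
tcp_pos: [0.5763, -0.1704, 0.0655]
eef_rot: [-180.0, 0.0, 0.5]
contact_force: [-0.3, -4.0, 1.7]
gripper_width: 0.0005
gripper_force: 2.1
```

Call:
drive_tool(
  rows=[
    {"fingers":-1,"x":0,"y":-0.0007,"z":0,"spin":0},
  ],
)

```text
time_s: 9.55
tcp_pos: [0.5763, -0.1697, 0.0655]
eef_rot: [-180.0, 0.0, 0.5]
contact_force: [0.2, -3.8, 1.1]
gripper_width: 0.0005
gripper_force: 2.1
```

Call:
drive_tool(
  rows=[
    {"fingers":-1,"x":0,"y":0.01,"z":0,"spin":0},
    {"fingers":-1,"x":0,"y":0.012,"z":-0.03,"spin":0},
    {"fingers":1,"x":-0.03,"y":0.012,"z":-0.04,"spin":0},
    {"fingers":1,"x":-0.06,"y":-0.04,"z":-0.04,"spin":0},
    {"fingers":1,"x":-0.06,"y":-0.094,"z":-0.04,"spin":0},
    {"fingers":1,"x":-0.06,"y":-0.094,"z":-0.04,"spin":0},
    {"fingers":1,"x":-0.06,"y":-0.094,"z":-0.03,"spin":0},
    {"fingers":1,"x":-0.06,"y":-0.094,"z":-0.01,"spin":0},
    {"fingers":1,"x":-0.06,"y":-0.094,"z":0,"spin":0},
    {"fingers":1,"x":-0.06,"y":-0.094,"z":0,"spin":0},
  ],
)

```text
time_s: 10.8
tcp_pos: [0.5147, -0.0772, 0.0644]
eef_rot: [180.0, 0.1, 0.5]
contact_force: [0.4, 0.7, 0.0]
gripper_width: 0.075
gripper_force: 0.0
```

Call:
drive_tool(
  rows=[
    {"fingers":1,"x":0.01,"y":0,"z":0,"spin":0},
    {"fingers":1,"x":0.02,"y":0,"z":0,"spin":0},
    {"fingers":1,"x":0.028,"y":0,"z":0,"spin":0},
    {"fingers":1,"x":0.034,"y":0,"z":0,"spin":0},
    {"fingers":1,"x":0.039,"y":0,"z":0,"spin":0},
    {"fingers":1,"x":0.043,"y":0,"z":0,"spin":0},
    {"fingers":1,"x":0.047,"y":0,"z":0,"spin":0},
    {"fingers":1,"x":0.05,"y":0,"z":0,"spin":0},
  ],
)

```text
time_s: 11.8
tcp_pos: [0.5645, -0.0761, 0.0653]
eef_rot: [180.0, 0.1, 0.5]
contact_force: [-4.0, 1.0, 1.0]
gripper_width: 0.0877
gripper_force: 1.9
```

Call:
drive_tool(
  rows=[
    {"fingers":1,"x":0.0015,"y":0,"z":0,"spin":0},
    {"fingers":1,"x":0.003,"y":0,"z":0,"spin":0},
  ],
)

```text
time_s: 12.05
tcp_pos: [0.5682, -0.0759, 0.0653]
eef_rot: [-180.0, 0.0, 0.5]
contact_force: [-2.1, 0.3, -1.4]
gripper_width: 0.0876
gripper_force: 1.3
```

Call:
drive_tool(
  rows=[
    {"fingers":1,"x":0.001,"y":0,"z":0,"spin":0},
    {"fingers":1,"x":0.002,"y":0,"z":0,"spin":0},
  ],
)

```text
time_s: 12.3
tcp_pos: [0.5704, -0.0758, 0.0654]
eef_rot: [-180.0, 0.0, 0.5]
contact_force: [-2.8, -0.6, -1.2]
gripper_width: 0.088
gripper_force: 1.2
```

Call:
drive_tool(
  rows=[
    {"fingers":1,"x":0.0007,"y":0,"z":0,"spin":0},
    {"fingers":1,"x":0.0014,"y":0,"z":0,"spin":0},
  ],
)

```text
time_s: 12.55
tcp_pos: [0.5718, -0.0758, 0.0655]
eef_rot: [180.0, 0.0, 0.5]
contact_force: [-4.1, -0.1, -1.6]
gripper_width: 0.0881
gripper_force: 2.0
```

Call:
drive_tool(
  rows=[
    {"fingers":1,"x":0.0007,"y":0,"z":0,"spin":0},
  ],
)

```text
time_s: 12.68
tcp_pos: [0.5719, -0.0758, 0.0655]
eef_rot: [180.0, 0.1, 0.5]
contact_force: [-5.8, 1.1, 2.1]
gripper_width: 0.0876
gripper_force: 3.2
```

Call:
drive_tool(
  rows=[
    {"fingers":1,"x":0.0007,"y":0,"z":0,"spin":0},
  ],
)

```text
time_s: 12.8
tcp_pos: [0.5719, -0.0758, 0.0654]
eef_rot: [180.0, 0.1, 0.5]
contact_force: [-8.7, 1.9, 4.5]
gripper_width: 0.0874
gripper_force: 4.2
```

Call:
drive_tool(
  rows=[
    {"fingers":1,"x":0.0007,"y":0,"z":0,"spin":0},
  ],
)

```text
time_s: 12.92
tcp_pos: [0.572, -0.0759, 0.0654]
eef_rot: [180.0, 0.2, 0.5]
contact_force: [-11.0, 3.0, 5.8]
gripper_width: 0.0877
gripper_force: 5.2
```

Call:
drive_tool(
  rows=[
    {"fingers":1,"x":-0.02,"y":0,"z":0,"spin":0},
    {"fingers":1,"x":-0.04,"y":0,"z":-0.02,"spin":0},
    {"fingers":1,"x":-0.05,"y":0.03,"z":-0.04,"spin":0},
    {"fingers":-1,"x":-0.05,"y":0.08,"z":-0.04,"spin":0},
    {"fingers":-1,"x":-0.05,"y":0.124,"z":-0.04,"spin":0},
    {"fingers":-1,"x":-0.02,"y":0.124,"z":-0.04,"spin":0},
    {"fingers":-1,"x":0.0055,"y":0.124,"z":-0.04,"spin":0},
    {"fingers":-1,"x":0.0055,"y":0.124,"z":-0.04,"spin":0},
    {"fingers":-1,"x":0.0055,"y":0.124,"z":-0.04,"spin":0},
    {"fingers":-1,"x":0.0055,"y":0.124,"z":-0.04,"spin":0},
  ],
)

```text
time_s: 14.18
tcp_pos: [0.5804, -0.1997, 0.1058]
eef_rot: [180.0, -0.0, 0.5]
contact_force: [-0.3, -0.1, -0.2]
gripper_width: 0.0231
gripper_force: 0.0
```

Call:
drive_tool(
  rows=[
    {"fingers":-1,"x":0,"y":0,"z":0.02,"spin":0},
    {"fingers":-1,"x":0,"y":0,"z":0.035,"spin":0},
    {"fingers":-1,"x":0,"y":0,"z":0.04,"spin":0},
    {"fingers":-1,"x":0,"y":-0.01,"z":0.04,"spin":0},
    {"fingers":-1,"x":0,"y":-0.02,"z":0.04,"spin":0},
    {"fingers":-1,"x":0,"y":-0.025,"z":0.04,"spin":0},
    {"fingers":-1,"x":0,"y":-0.029,"z":0.04,"spin":0},
  ],
)

```text
time_s: 15.05
tcp_pos: [0.5806, -0.1701, 0.066]
eef_rot: [180.0, -0.0, 0.6]
contact_force: [0.3, 0.1, -0.3]
gripper_width: 0.0004
gripper_force: 0.0
```

Call:
drive_tool(
  rows=[
    {"fingers":-1,"x":0,"y":-0.001,"z":0,"spin":0},
    {"fingers":-1,"x":0,"y":-0.002,"z":0,"spin":0},
  ],
)

```text
time_s: 15.3
tcp_pos: [0.5805, -0.1693, 0.0659]
eef_rot: [180.0, -0.0, 0.5]
contact_force: [-0.2, -3.5, 1.7]
gripper_width: 0.0003
gripper_force: 2.1
```

Call:
drive_tool(
  rows=[
    {"fingers":-1,"x":0,"y":-0.001,"z":0,"spin":0},
  ],
)

```text
time_s: 15.42
tcp_pos: [0.5804, -0.1683, 0.0658]
eef_rot: [180.0, -0.0, 0.5]
contact_force: [-0.6, -3.8, 2.4]
gripper_width: 0.0004
gripper_force: 2.3
```

Call:
drive_tool(
  rows=[
    {"fingers":-1,"x":0,"y":-0.001,"z":0,"spin":0},
  ],
)

```text
time_s: 15.55
tcp_pos: [0.5804, -0.1672, 0.0658]
eef_rot: [180.0, -0.0, 0.5]
contact_force: [-0.2, -4.7, 2.8]
gripper_width: 0.0004
gripper_force: 2.4
```

Call:
drive_tool(
  rows=[
    {"fingers":-1,"x":0,"y":-0.001,"z":0,"spin":0},
  ],
)

```text
time_s: 15.68
tcp_pos: [0.5804, -0.166, 0.0658]
eef_rot: [180.0, -0.0, 0.5]
contact_force: [0.1, -5.2, 3.8]
gripper_width: 0.0005
gripper_force: 2.5
```

Call:
drive_tool(
  rows=[
    {"fingers":-1,"x":0,"y":-0.001,"z":0,"spin":0},
  ],
)

```text
time_s: 15.8
tcp_pos: [0.5804, -0.1649, 0.0658]
eef_rot: [180.0, -0.0, 0.5]
contact_force: [0.2, -5.3, 3.9]
gripper_width: 0.0006
gripper_force: 2.5
```

Call:
drive_tool(
  rows=[
    {"fingers":-1,"x":0,"y":-0.001,"z":0,"spin":0},
  ],
)

```text
time_s: 15.92
tcp_pos: [0.5804, -0.1642, 0.0659]
eef_rot: [180.0, -0.0, 0.5]
contact_force: [0.7, -10.4, 2.2]
gripper_width: 0.0002
gripper_force: 5.3
```

Call:
drive_tool(
  rows=[
    {"fingers":-1,"x":0,"y":-0.001,"z":0,"spin":0},
  ],
)

```text
time_s: 16.05
tcp_pos: [0.5804, -0.1641, 0.0659]
eef_rot: [179.9, -0.0, 0.5]
contact_force: [0.2, -15.1, 1.4]
gripper_width: 0.0002
gripper_force: 7.7
```

Call:
drive_tool(
  rows=[
    {"fingers":-1,"x":0,"y":-0.0005,"z":0,"spin":0},
  ],
)

```text
time_s: 16.18
tcp_pos: [0.5803, -0.164, 0.0659]
eef_rot: [179.9, -0.0, 0.5]
contact_force: [1.8, -16.2, 1.5]
gripper_width: 0.0007
gripper_force: 8.1
```

Call:
drive_tool(
  rows=[
    {"fingers":-1,"x":0,"y":0.01,"z":0,"spin":0},
    {"fingers":-1,"x":0,"y":0.015,"z":-0.03,"spin":0},
    {"fingers":-1,"x":-0.03,"y":0.01,"z":-0.04,"spin":0},
    {"fingers":-1,"x":-0.05,"y":-0.05,"z":-0.04,"spin":0},
    {"fingers":-1,"x":-0.05,"y":-0.1,"z":-0.03,"spin":0},
    {"fingers":-1,"x":-0.05,"y":-0.1,"z":-0.01,"spin":0},
    {"fingers":-1,"x":-0.04,"y":-0.1,"z":0,"spin":0},
    {"fingers":-1,"x":-0.025,"y":-0.1,"z":0,"spin":0},
    {"fingers":-1,"x":-0.015,"y":-0.1,"z":0,"spin":0},
    {"fingers":-1,"x":-0.011,"y":-0.1,"z":0,"spin":0},
  ],
)

```text
time_s: 17.42
tcp_pos: [0.5695, -0.0628, 0.0657]
eef_rot: [-180.0, -0.0, 0.5]
contact_force: [-0.5, 0.4, 0.6]
gripper_width: 0.0003
gripper_force: 0.0
```

Call:
drive_tool(
  rows=[
    {"fingers":-1,"x":0.001,"y":0,"z":0,"spin":0},
    {"fingers":-1,"x":0.002,"y":0,"z":0,"spin":0},
  ],
)

```text
time_s: 17.68
tcp_pos: [0.5701, -0.0625, 0.0657]
eef_rot: [-180.0, 0.0, 0.5]
contact_force: [-0.4, -0.3, -0.6]
gripper_width: 0.0004
gripper_force: 0.0
```

Call:
drive_tool(
  rows=[
    {"fingers":-1,"x":0.001,"y":0,"z":0,"spin":0},
    {"fingers":-1,"x":0.002,"y":0,"z":0,"spin":0},
  ],
)

```text
time_s: 17.92
tcp_pos: [0.5717, -0.0624, 0.0656]
eef_rot: [180.0, 0.1, 0.5]
contact_force: [-3.9, -0.2, 2.2]
gripper_width: 0.0008
gripper_force: 1.7
```

Call:
drive_tool(
  rows=[
    {"fingers":-1,"x":0.001,"y":0,"z":0,"spin":0},
    {"fingers":-1,"x":0.002,"y":0,"z":0,"spin":0},
  ],
)

```text
time_s: 18.18
tcp_pos: [0.5718, -0.0626, 0.0651]
eef_rot: [180.0, 0.3, 0.5]
contact_force: [-8.3, 2.2, 6.9]
gripper_width: 0.0001
gripper_force: 4.7
```

Call:
drive_tool(
  rows=[
    {"fingers":-1,"x":0.001,"y":0,"z":0,"spin":0},
    {"fingers":-1,"x":0.001,"y":0,"z":0,"spin":0},
  ],
)

```text
time_s: 18.42
tcp_pos: [0.5719, -0.0626, 0.0649]
eef_rot: [180.0, 0.4, 0.5]
contact_force: [-11.2, 2.4, 6.9]
gripper_width: 0.0002
gripper_force: 5.3
```

Call:
drive_tool(
  rows=[
    {"fingers":-1,"x":-0.025,"y":0,"z":0,"spin":0},
    {"fingers":-1,"x":-0.06,"y":0,"z":-0.04,"spin":0},
    {"fingers":-1,"x":-0.08,"y":0,"z":-0.1,"spin":0},
    {"fingers":-1,"x":-0.1,"y":-0.02,"z":-0.15,"spin":0},
    {"fingers":-1,"x":-0.1,"y":-0.08,"z":-0.16,"spin":0},
    {"fingers":-1,"x":-0.1,"y":-0.14,"z":-0.16,"spin":0},
    {"fingers":-1,"x":-0.1,"y":-0.2,"z":-0.16,"spin":0},
    {"fingers":-1,"x":-0.1,"y":-0.26,"z":-0.16,"spin":0},
    {"fingers":-1,"x":-0.1,"y":-0.32,"z":-0.16,"spin":0},
    {"fingers":-1,"x":-0.1,"y":-0.38,"z":-0.16,"spin":0},
  ],
)

```text
time_s: 19.68
tcp_pos: [0.4716, 0.3191, 0.2259]
eef_rot: [-179.9, -0.1, 0.6]
contact_force: [0.3, -0.1, 0.5]
gripper_width: 0.0003
gripper_force: 0.0
```

```bash
python3 look.py top6 212,195,396,290 4.34;python3 look.py s6 285,195,385,305 5.4; python3 -c "
import cv2,numpy as np
a=cv2.imread('pics/top6.png');b=cv2.resize(cv2.imread('pics/s6.png'),(373,410))
cv2.imwrite('pics/both6.png',np.hstack([a[:410,:420],b]))"
```

```text
(no output)
```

View pics/both6.png

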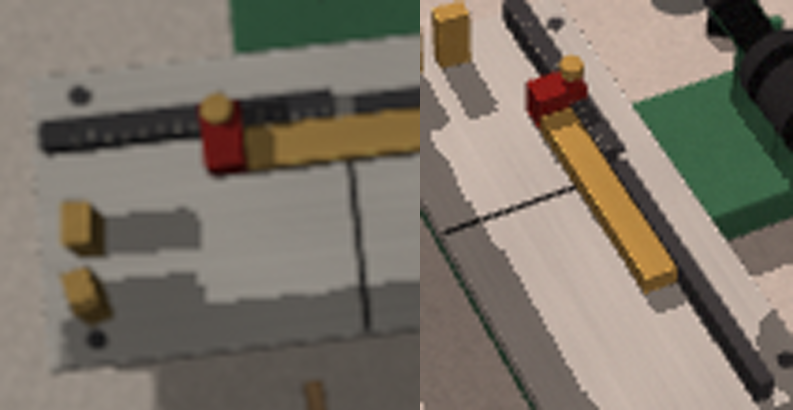

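The pictures show the bar along the fence with its left end against the red stop at about (246,150). The stop, at x 202–246, and both blanks are where they were. The arm is clear, so I'm handing in.

```bash
python3 -c "
from plant import r
print(r.close_job())"
```

```text
the job is handed in; nothing more can be done
None
```

The brass bar lies flush against the fence with its left end against the red length stop. The stop and blanks look unmoved, and I handed the job in at about 20 s; the hand-in gave no verdict.

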